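# Fasten the service cover's quarter-turn stud with the key

## Robot

A 7-joint arm with a two-finger parallel gripper is mounted at the origin on the work surface; the furniture and walls round the work are solid. World frame = base frame: x ahead of the robot, y to its left, z up, the work surface at z = 0. Lengths are in mm, angles in rad, forces in N, time in s.
With the tool pointing down it reaches from about 350 to 900 mm from the base axis. Payload 8.1 kg.
Tool frame: the origin (TCP) lies at the very end of the fingers, on their centre line; the grasp point (between the pads) lies 19 mm behind it; z points along the fingers, y is the line along which they close (so a half turn about z gives the same grasp; the last joint's range is limited). The gripper opens to 85 mm and grips with 20 to 120 N. Pads are 22 mm wide; open, the fingers measure 114 mm over their backs; the gripper's body (76 mm by 85 mm) begins 54 mm behind the grasp point. The pads swing forward as they close: fully open they stand 13 mm farther back than shut.
Start: joints at [1.186, 0.434, 0.025, 1.573, -0.012, 1.134, -0.075], TCP at [173.779, -600.368, 231.323] pointing down, gripper open.
Joint ranges: [-2.62, 2.62], [-0.44, 2.09], [-1.27, 1.32], [0.08, 2.57], [-1.32, 4.46], [0.12, 2], [-2.74, 2.74]. Speed limits (rad/s): [2.22, 2.22, 3.01, 3.01, 3.14, 3.14, 3.14].

## Interface

Orientations are given as a rotation vector (axis times angle).
In Python, from station import arm gives the robot as it stands. Calls block until the motion is done:
- arm.move_to(position, orientation): joint-space move of the TCP to a pose.
- arm.movel(position, rot=None, v=150, guard=None): straight line of the TCP; rot=None keeps the orientation; v is the mean speed in mm/s. With guard (N) it stops when the force on the tool has changed by that much, and returns True; else False.
- arm.set_joints(angles): joint-space move.
- arm.move_gripper(opening, newtons=None): finger opening in mm; newtons is the grip in N (None keeps the last); returns when the fingers have stopped.
- arm.pause(seconds).
- arm.solve_ik(position, orientation): joint angles nearest the present ones, or None.
- arm.sense(): the state.
- arm.grab_frame(name): name is "scene" or "top" or "wrist"; returns the picture (420x560x3 uint8, red, green, blue); there is no depth.
- arm.camera_info(name): a dict with "mtx" (3x3 intrinsics, pixels), "extrinsics" (4x4, takes a point from camera to world coordinates). Camera axes: x right, y up, looking along -z (the intrinsics and any distortion apply to the point x, -y, -z); pixel columns grow to the right and rows downward; lengths in mm; the calibration is good to about 2 mm. A picture is of the moment at which its call begins: read the wrist's pose just before it. camera_info takes no time and is no camera call; for the wrist camera it gives the pose at the moment of the call.
A pose or a line that the arm cannot do raises arm.MotionError and nothing moves.
- arm.finish_job(): hands the job in; it is judged then, once.
Trained networks look in the newest picture that a camera, given by its name, has taken for a name from the list of things; names that differ only in an ending like _2 or _b are one class to them, and where a whole thing is asked for, a point or a joint stands for the part that bears it (a point fixed in the world has none). Each returns a list of dicts, best first, with "score" (0 to 1); they miss things now and then, are a little off and sometimes report something else, mostly with a low value. They report only what shows in the picture. A call takes as long as a camera call. They do not tell look-alikes from the thing itself.
- arm.look_for(camera, query): "box" ([left, top, right, bottom] in pixels, round what is visible of it).
- arm.outline_of(camera, query): "mask" (420x560 bool, what is visible of it) and "box" ([left, top, right, bottom] in pixels, round what is visible of it).
The state is a dict: "clock": time; "joints": joint angles; "dq": joint speeds; "tau": joint torques, N m; "tcp_pos": TCP position; "eef_rot": TCP orientation; "ft_force": force on the tool from outside, world axes, zero at the start; "wrist_torque": the same for the moment, N m; "gripper_width": finger opening in mm; "grasp_force": force on a finger pad.
Only numpy, scipy, OpenCV 4.12 (cv2) and the standard library are available. Lean on these libraries where they do the work, as an engineer would, in place of code of your own. Each camera call takes 0.05 s, during which the arm holds its last target. There are 200 camera calls.

## Task

Take the orange-handled key from its wooden stand and fasten the cover of the grey control box: fit the blade in the slotted stud, press the stud down to where it is free to turn, turn it a quarter turn clockwise until it springs up into its catch, then stand the key back upright in its stand. The depth at which it turns differs from one stud to the next and it binds when pushed too deep, so feel for the bottom, ease back a little and turn without forcing; keep the push below about 15 newtons, touch the box and its stud with nothing but the key, and leave the other things on the table alone.

Things in the scene. Friction and masses are not known exactly. Their poses are not given: they have to be found in the camera images.
- key: Loose upright key, 106 mm tall, about 120 g. Origin: middle of the blade's lower edge; z up, x along the blade's width. Going up: steel blade 22 (x) by 4 mm (y), tip tapered to 20 x 2.5 over 2 mm; from 16 mm a round shaft, 14 mm thick; dark collar 38 mm across from 46 to 50 mm; orange paddle grip 30 (x) by 14 mm (y) from 50 to 106 mm: pinch it across y at 80 mm. A half turn about z makes no difference.
- key_stand: Fixed light wooden block 64 x 64 x 50 mm. Origin: centre of its underside; z up. A hole 30 mm (x) by 20 mm (y), lips chamfered 2 mm, goes right through it from the top at its centre. The key stands in it, collar on the block's top, blade along the block's x (either way round), lower edge 4 mm above the table.
- control_box: Grey control box 170 (x) x 130 (y) x 60 mm tall with an aluminium cover, fixed. Origin: centre of its underside; z up. The stud sits in a 39 mm round hole in the cover, 30 mm to -x and 20 mm to +y of the centre. Red marks beside the stud show the slot's direction when open, green marks when fastened.
- stud_slot (a point): Middle of the top face of the stud's round steel head (35 mm across, 62 mm above the table when not pressed); moves and turns with the stud. x lies along the slot, z up. The slot is 7 mm wide, 29 mm long with closed ends, 6 mm deep. A half turn about z makes no difference.
- stud_turn (a joint): Turn of the stud, rad, clockwise from above: 0 to 0.1 as found (blocked from turning on unless pressed), 1.57 at its rigid end stop; in its catch it stays anywhere between about 1.17 and 1.57. Turning takes under 0.1 N m at the right depth, more means it is blocked or at its end stop: each 0.1 N m loads blade and slot with some 10 N more. The blade's play in the slot adds about 0.15 rad to the key's own turn.
- stud_press (a joint): Depth of the stud below rest, m: 0 as found, 0.001 when caught. Spring: 2.5 N at rest plus 0.4 N per mm. Its cross pin runs in a hidden track: it turns only within a band 1.6 mm tall, whose top is 3 to 11 mm down, different each time; higher or lower it is blocked. A stiff stop (15 N per mm) lies 2.8 mm below the band's top: push until it is felt (about 11 N), ease up 2 mm and turn.
- thread_cone: Light-blue thread cone standing upright, 52 mm in diameter, 105 mm tall; bystander, origin at the centre of its underside.
- grey_tape: Roll of tape lying flat, 116 mm in diameter, 46 mm tall; bystander, origin at the centre of its underside.
- small_weight: Round steel pattern weight 42 mm in diameter, 30 mm tall; bystander, origin at the centre of its underside.
There are look-alikes about, which are no part of the job. There is more than one size of the key; the one meant has the size given above.

How it is judged:
By the outcome, as a careful person would: the job done as asked, in the order asked, and still so for the second after the job is handed in, with the robot touching nothing.
It also fails if it takes over 72 s, if anything falls off the work surface, if the arm or the gripper's body presses on something with over 40 N, if the wrist force passes 120 N, or if a joint passes its speed limit or range.

## Working session

There is one attempt and no reset: what is moved stays moved. The work goes in short steps, each a Python script; the robot and the scene stay as the last script left them, time stands still between calls to the robot, and variables do not carry over. Pictures are saved under pics/ and viewed, at most 10 in all, crops included, and the job is handed in when it is done.

```bash
mkdir -p pics; ls; python3 - <<'E'
from station import arm
import cv2,numpy as np
ims=[]
for c in("scene","top"):
    im=arm.grab_frame(c); ims.append(im); i=arm.camera_info(c); print(c,{k:np.round(v,3).tolist() if not isinstance(v,str) else v for k,v in i.items()})
    cv2.imwrite(f"pics/{c}0.png",im[:,:,::-1])
    for q in("key","key_stand","control_box","stud_slot"):
        print(c,q,[(np.round(d["box"]).tolist(),round(d["score"],2)) for d in arm.look_for(c,q)])
s=arm.sense();print(s)
E
```

```text
pics
scene {'mtx': [[455.967, 0.0, 272.634], [0.0, 455.967, 209.833], [0.0, 0.0, 1.0]], 'extrinsics': [[-0.704, 0.55, -0.449, 120.576], [-0.71, -0.532, 0.461, 467.804], [0.015, 0.643, 0.766, 830.346], [0.0, 0.0, 0.0, 1.0]]}
scene key [([243.0, 263.0, 263.0, 295.0], 0.87), ([272.0, 311.0, 289.0, 334.0], 0.7), ([289.0, 139.0, 302.0, 160.0], 0.58)]
scene key_stand [([233.0, 267.0, 277.0, 318.0], 0.59)]
scene control_box [([306.0, 168.0, 391.0, 252.0], 0.98)]
scene stud_slot [([342.0, 205.0, 357.0, 219.0], 0.53), ([220.0, 146.0, 244.0, 190.0], 0.3)]
top {'mtx': [[427.541, 0.0, 281.217], [0.0, 427.541, 214.886], [0.0, 0.0, 1.0]], 'extrinsics': [[-0.066, 0.976, -0.207, 365.016], [-0.998, -0.065, 0.013, 28.066], [-0.0, 0.208, 0.978, 985.777], [0.0, 0.0, 0.0, 1.0]]}
top key [([187.0, 200.0, 216.0, 220.0], 0.7), ([211.0, 250.0, 230.0, 266.0], 0.56)]
top key_stand [([199.0, 242.0, 238.0, 278.0], 0.7)]
top control_box [([320.0, 203.0, 394.0, 295.0], 0.92)]
top stud_slot [([340.0, 249.0, 358.0, 268.0], 0.72)]
{'clock': 0.5, 'joints': array([ 1.18638026,  0.43454527,  0.02499089,  1.57327686, -0.01160242,
        1.13399548, -0.07508999]), 'dq': array([ 1.93964873e-04, -9.08050139e-04, -1.47647147e-03, -3.61043045e-04,
       -1.25648132e-03,  1.73566023e-03,  2.14207872e-05]), 'tau': array([-1.11250829e-03, -6.69757318e+01,  1.02301631e+00, -3.16325498e+01,
        1.53893436e-02,  3.46575347e-03, -2.35148059e-05]), 'tcp_pos': array([ 173.78125635, -600.32353315,  231.26480587]), 'eef_rot': array([-3.11039542e+00, -4.41095029e-01,  3.85177864e-05]), 'ft_force': array([ 0.08974618,  0.78594698, -0.03436871]), 'wrist_torque': array([-0.00751602, -0.0286933 ,  0.0221221 ]), 'grasp_force': 0.0, 'gripper_width': 85.19343678352577}
```

```bash
python3 - <<'E'
import cv2,numpy as np
a=cv2.imread("pics/scene0.png");b=cv2.imread("pics/top0.png")
cv2.imwrite("pics/s1.png",cv2.resize(a[110:360,180:420],None,fx=2.4,fy=2.4,interpolation=2))
cv2.imwrite("pics/t1.png",cv2.resize(b[150:330,150:410],None,fx=3,fy=3,interpolation=2))
E
```

```text
(no output)
```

View pics/s1.png

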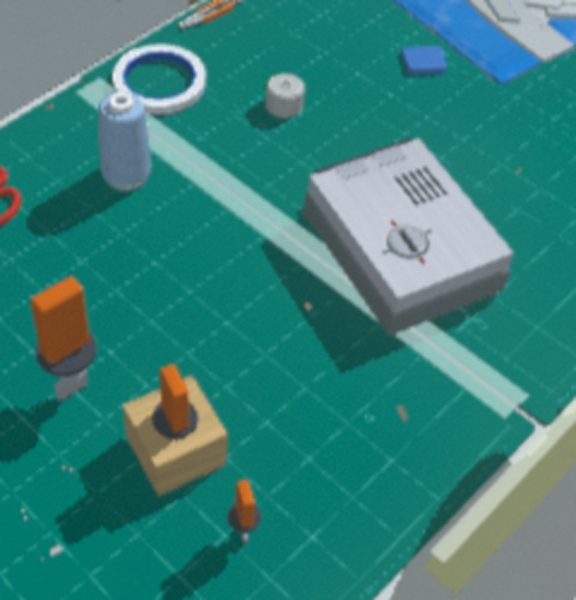

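View pics/t1.png

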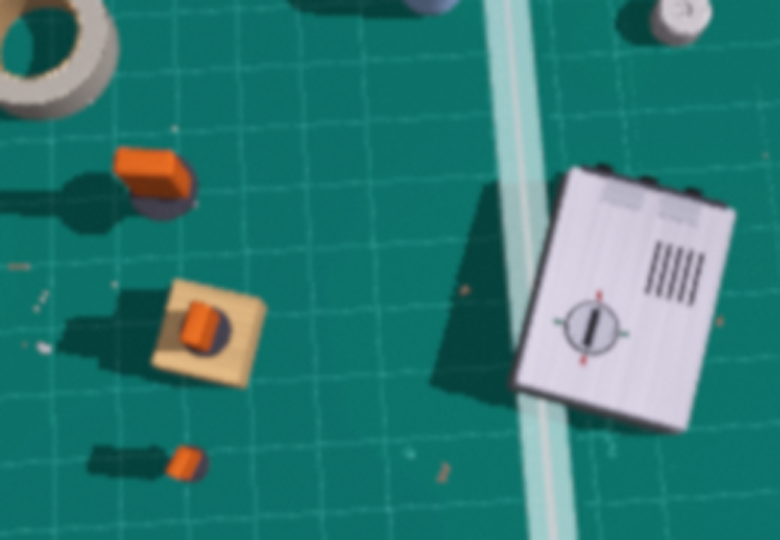

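View pics/top0.png

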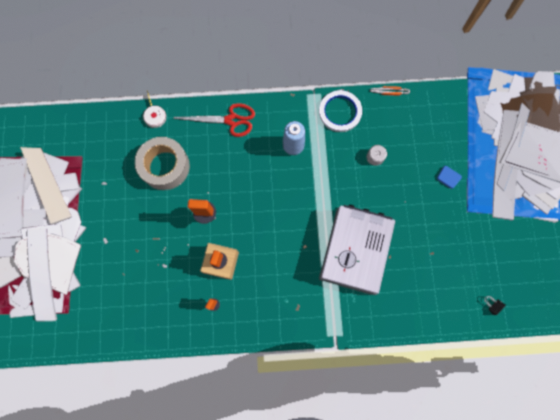

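The top picture shows three orange keys: a large free-standing one at (201,209), a small one at (212,304), and one in the wooden stand at (217,259). I choose the one in the stand. The control box's stud is at (347,259), with the slot along the red marks. Next I'll view both from near with the wrist camera.

```bash
cat > h.py <<'E'
from station import arm
import cv2,numpy as np
from scipy.spatial.transform import Rotation as R
def ray(info,px):
    T=np.array(info["extrinsics"]);K=np.array(info["mtx"])
    d=np.linalg.solve(K,[px[0],px[1],1.]);return T[:3,3],T[:3,:3]@(d*[1,-1,-1])
def at(info,px,z):
    o,d=ray(info,px);return (o+d*(z-o[2])/d[2])[:3]
def proj(info,p):
    T=np.array(info["extrinsics"]);K=np.array(info["mtx"])
    c=T[:3,:3].T@(np.array(p,float)-T[:3,3])*[1,-1,-1];u=K@c;return u[:2]/u[2]
def down(yaw): # tool z down, tool y along world direction yaw+90deg (mod pi): tool x at yaw
    return (R.from_euler('z',yaw)*R.from_rotvec([np.pi,0,0])).as_rotvec()
E
python3 - <<'E'
from h import *
i=arm.camera_info("top")
print("key grip",at(i,(217,257),110), "stand",at(i,(219,261),50),"stud",at(i,(347.3,259),62))
print("small",at(i,(212,304),60),"big",at(i,(201,209),110),)
print("stud yaw red", np.degrees(np.arctan2(*(at(i,(150+600/3,150+296/3),60)-at(i,(150+584/3,150+360/3),60))[[1,0]])))
i=arm.camera_info("wrist");T=np.array(i["extrinsics"]);s=arm.sense()
Rt=R.from_rotvec(s["eef_rot"]).as_matrix()
print("cam in tool",Rt.T@(T[:3,3]-s["tcp_pos"]),(Rt.T@T[:3,:3]).round(3).tolist(),np.array(i["mtx"]).round(1).tolist(), i.keys())
for yaw in(-.22,-.22+np.pi):
  for p in([330,180,300],[330,180,65],[330,-120,150]):
    q=arm.solve_ik(p,down(yaw));print(yaw,p,None if q is None else np.round(q,2))
E
```

```text
key grip [471.19422033 153.50486982 110.        ] stand [469.41864045 158.03749957  50.        ] stud [ 454.10609146 -120.49840207   62.        ]
small [378.19324103 174.71399226  60.        ] big [574.35655529 183.52989798 110.        ]
stud yaw red -19.530515077252034
cam in tool [  78.93835571   -0.27686767 -142.71681361] [[0.0, 0.953, 0.303], [1.0, -0.0, -0.0], [-0.0, 0.303, -0.953]] [[368.4, 0.0, 283.2], [0.0, 368.4, 204.0], [0.0, 0.0, 1.0]] dict_keys(['mtx', 'extrinsics'])
-0.22 [330, 180, 300] [ 0.11  0.01 -0.73  1.96  0.    1.18 -2.41]
-0.22 [330, 180, 65] [-0.96  0.31  0.4   2.36 -0.25  0.51 -2.16]
-0.22 [330, -120, 150] [ 0.48  0.12 -0.31  2.27  0.05  0.76 -1.65]
2.921592653589793 [330, 180, 300] [ 0.31  0.02 -0.93  1.95  0.02  1.18  0.72]
2.921592653589793 [330, 180, 65] [ 0.05  0.43 -0.85  2.28  0.55  0.64  0.14]
2.921592653589793 [330, -120, 150] [ 0.91  0.17 -0.78  2.24  0.17  0.78  1.37]
```

```bash
python3 - <<'E'
from h import *
import json
arm.move_to([454,-120,190],down(2.92)); 
s=arm.sense();print(s["clock"],np.round(s["joints"],2))
def snap(n):
    i=arm.camera_info("wrist");im=arm.grab_frame("wrist");cv2.imwrite(f"pics/{n}.png",im[:,:,::-1])
    json.dump({k:np.array(v).tolist() for k,v in i.items()},open(f"pics/{n}.json","w"))
    return i
snap("ws");o=arm.outline_of("wrist","stud_slot")
print([(d["box"],d["score"]) for d in o])
arm.move_to([470,156,220],down(2.92));s=arm.sense();print(s["clock"],np.round(s["joints"],2))
snap("wk");
for q in("key","key_stand"):print(q,[(d["box"],d["score"]) for d in arm.look_for("wrist",q)])
a=cv2.imread("pics/ws.png");b=cv2.imread("pics/wk.png")
cv2.imwrite("pics/both.png",np.hstack([a,b])[:, :][::1,::1])
E
python3 -c "
import cv2,numpy as np
a=cv2.imread('pics/ws.png');b=cv2.imread('pics/wk.png')
cv2.imwrite('pics/both.png',np.hstack([a[:,80:480],b[:,80:480]]))"
```

```text
2.5083 [ 0.74  0.32 -0.73  1.95  0.26  0.97  1.23]
[([268.1, 169.5, 305.4, 220.3], 0.75)]
3.6833 [ 0.23  0.35 -0.83  1.85  0.3   1.07  0.63]
key [([269.8, 158.2, 312.3, 220.8], 0.96), ([314.7, 294.2, 367.5, 392.2], 0.84), ([295.4, 62.4, 377.1, 105.1], 0.74)]
key_stand [([251.0, 134.4, 331.0, 219.0], 0.96)]
```

View pics/both.png

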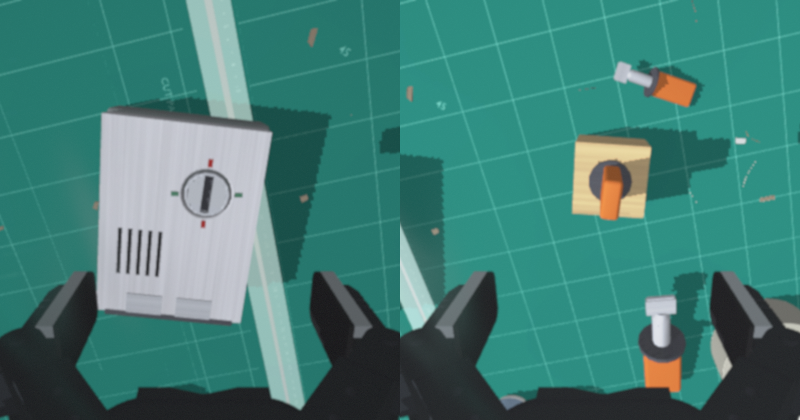

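Left image (wrist over the box): the slot is at about (287,194), nearly vertical between the red marks. Right image: the chosen key stands in the block at about (290,185), with the small key beyond and the big key on the near side. Next I fit models to refine the poses.

```bash
cat > fit.py <<'E'
from h import *
import json
from scipy.optimize import minimize
def boxpts(dx,dy,z0,z1): return np.array([[a*dx/2,b*dy/2,z] for a in(-1,1) for b in(-1,1) for z in(z0,z1)])
def sil(info,pts,p,S=4):
    w=np.c_[pts[:,:2]@R.from_euler('z',p[2]).as_matrix()[:2,:2].T+p[:2],pts[:,2]]
    u=np.array([proj(info,q) for q in w])
    m=np.zeros((420*S,560*S),np.uint8)
    cv2.fillConvexPoly(m,cv2.convexHull(np.round(((u+.5)*S-.5)*16).astype(np.int32)),255,shift=4)
    return cv2.resize(m,(560,420),interpolation=cv2.INTER_AREA)/255.
def fit(info,mask,pts,p0):
    m=mask.astype(float)
    f=lambda p:np.abs(sil(info,pts,p*[1,1,.02])-m).sum()/m.sum()
    p0=np.array(p0)/[1,1,.02]
    for _ in range(2):
        r=minimize(f,p0,method="Nelder-Mead",options=dict(initial_simplex=np.vstack([p0]+[p0+6*e for e in np.eye(3)]),xatol=.02,fatol=1e-5));p0=r.x
    return r.x*[1,1,.02],r.fun
E
python3 - <<'E'
from fit import *
def load(n): return json.load(open(f"pics/{n}.json")),cv2.imread(f"pics/{n}.png")
def roi(m,x0,y0,x1,y1): o=np.zeros_like(m);o[y0:y1,x0:x1]=m[y0:y1,x0:x1];return o
for n,(kx0,ky0,kx1,ky1) in(("wk",(240,125,345,225)),("top0",(190,235,245,285))):
    if n=="top0": i={k:np.array(v) for k,v in arm.camera_info("top").items()};im=cv2.imread("pics/top0.png")
    else: i,im=load(n)
    h=cv2.cvtColor(im,cv2.COLOR_BGR2HSV)
    org=roi((h[...,0]<14)&(h[...,1]>190)&(h[...,2]>120),kx0,ky0,kx1,ky1)
    wood=roi((h[...,0]<30)&(h[...,1]>60)&(h[...,2]>90),kx0,ky0,kx1,ky1)|org
    k=cv2.morphologyEx(wood.astype(np.uint8),cv2.MORPH_CLOSE,np.ones((21,21)))
    # remove paddle protrusion handled by fit robustness
    print(n,org.sum(),wood.sum(),"stand",fit(i,k>0,boxpts(64,64,0,50),[470,156,-.22]),"paddle",fit(i,org,boxpts(30,14,54,110),[470,156,-.22]))
i,im=load("ws");g=cv2.cvtColor(im,cv2.COLOR_BGR2GRAY)
sl=roi(g<90,275,165,300,222);ys,xs=np.nonzero(sl);print(len(xs),g[185:205,270:305].min(0))
(c,wh,a)=cv2.minAreaRect(np.c_[xs,ys].astype(np.float32));print(c,wh,a)
for w in[c,(xs.mean(),ys.mean())]:print(at(i,w,60),at(i,w,62))
h=cv2.cvtColor(im,cv2.COLOR_BGR2HSV)
red=roi((h[...,1]>90)&((h[...,0]<12)|(h[...,0]>165)),260,150,330,240)
grn=roi((h[...,1]>60)&(h[...,0]>50)&(h[...,0]<90),240,150,322,240)
for nm,m in(("red",red),("grn",grn)):
    n,_,st,ce=cv2.connectedComponentsWithStats(m.astype(np.uint8));print(nm,[(ce[j].round(1).tolist(),int(st[j,4]),at(i,ce[j],60).round(1).tolist()) for j in range(1,n)])
box=roi((h[...,1]<50)&(g>120),170,95,360,330)
print("box",fit(i,cv2.morphologyEx(box.astype(np.uint8),cv2.MORPH_CLOSE,np.ones((25,25)))>0,boxpts(170,130,59,60),[490,-135,-.22]))
E
```

```text
wk 0 5022 stand (array([ 4.74184728e+02,  1.60394960e+02, -2.94972613e-01]), np.float64(0.03688351524404922)) paddle (array([ 4.70e+02,  1.56e+02, -2.20e-01]), np.float64(inf))
top0 130 904 stand (array([ 4.71706998e+02,  1.60140269e+02, -2.80920164e-01]), np.float64(0.038210578348986654)) paddle (array([ 4.71624623e+02,  1.59668475e+02, -3.84917844e-01]), np.float64(0.3539064856711915))
222 [167 175 178 179 179 179 179 179 180 175 150 101  63  53  52  52  53  53
  53  54  65  91 131 165 178 179 179 180 179 179 179 179 178 178 177]
(287.084716796875, 187.67494201660156) (6.624068737030029, 45.69970703125) 9.162346839904785
[ 452.08375472 -116.61270133   60.        ] [ 451.55057552 -116.51346033   62.        ]
[ 456.19860668 -118.21395367   60.        ] [ 455.63524286 -118.10296664   62.        ]
red [([290.0, 162.8], 20, [433.8, -110.3, 60.0]), ([282.9, 223.5], 16, [479.9, -126.3, 60.0])]
grn [([254.2, 193.1], 14, [450.7, -142.2, 60.0]), ([318.0, 194.5], 10, [462.7, -94.6, 60.0])]
box (array([ 4.78409228e+02, -1.43334158e+02, -2.79223864e-01]), np.float64(0.11745105378114162))fit.py:13: RuntimeWarning: divide by zero encountered in scalar divide
  f=lambda p:np.abs(sil(info,pts,p*[1,1,.02])-m).sum()/m.sum()
  np.max(np.abs(fsim[0] - fsim[1:])) <= fatol):
```

```bash
cat > m.py <<'E'
from fit import *
def roi(m,x0,y0,x1,y1): o=np.zeros_like(m);o[y0:y1,x0:x1]=m[y0:y1,x0:x1];return o
def snap(n):
    i={k:np.array(v) for k,v in arm.camera_info("wrist").items()};im=arm.grab_frame("wrist")[:,:,::-1].copy();cv2.imwrite(f"pics/{n}.png",im)
    json.dump({k:v.tolist() for k,v in i.items()},open(f"pics/{n}.json","w"));return i,im
E
python3 - <<'E'
from m import *
arm.movel([472,159,145],down(np.pi-.285))
i,im=snap("wk2");s=arm.sense();print(s["clock"],s["tcp_pos"])
h=cv2.cvtColor(im,cv2.COLOR_BGR2HSV)
ob=arm.look_for("wrist","key");print([(np.round(d["box"]).tolist(),round(d["score"],2)) for d in ob])
sb=arm.look_for("wrist","key_stand");print([(np.round(d["box"]).tolist(),round(d["score"],2)) for d in sb])
x0,y0,x1,y1=np.round(sb[0]["box"]).astype(int)+[-6,-6,6,6]
org=roi((h[...,0]<14)&(h[...,1]>150)&(h[...,2]>90),x0,y0,x1,y1)
wood=roi((h[...,0]<32)&(h[...,1]>50)&(h[...,2]>70),x0,y0,x1,y1)
k=cv2.morphologyEx(wood.astype(np.uint8),cv2.MORPH_CLOSE,np.ones((31,31)))>0
print(org.sum(),k.sum(),"stand",fit(i,k,boxpts(64,64,0,50),[472,160,-.285]))
if org.sum()>100:print("paddle",fit(i,org,boxpts(30,14,54,110),[472,160,-.285]))
cv2.imwrite("pics/wk2m.png",np.hstack([im[:,150:420],np.dstack([org*255,k*255,k*0])[:,150:420]]))
E
```

```text
4.5333 [472.55687309 159.2724959  145.86716265]
[([256.0, 179.0, 313.0, 265.0], 0.93), ([331.0, 340.0, 391.0, 406.0], 0.88), ([283.0, 51.0, 386.0, 107.0], 0.86)]
[([235.0, 149.0, 336.0, 251.0], 0.98)]
1604 9632 stand (array([ 4.73815087e+02,  1.60442458e+02, -2.94316837e-01]), np.float64(0.03314197772132109))
paddle (array([ 4.67567325e+02,  1.61747320e+02, -3.70332489e-01]), np.float64(0.3134467752188157))[ WARN:0@1.408] global loadsave.cpp:1063 imwrite_ Unsupported depth image for selected encoder is fallbacked to CV_8U.
```

View pics/wk2m.png

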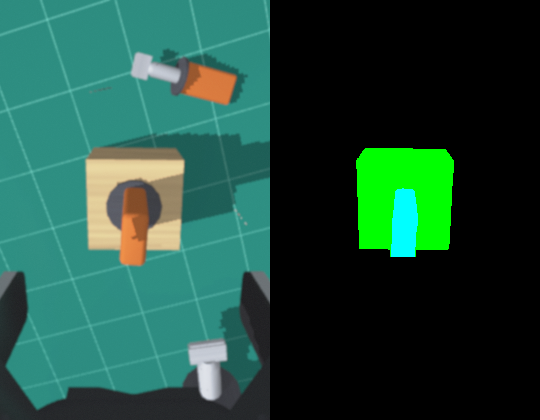

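The close-up shows the chosen key (collar on the block, paddle at about (284,225)), with mid-size proportions, so the choice is right. My mask was cut at the bottom, so I refit it offline.

```bash
cat > kfit.py <<'E'
from m import *
def keyfit(n):
    i=json.load(open(f"pics/{n}.json"));im=cv2.imread(f"pics/{n}.png")
    h=cv2.cvtColor(im,cv2.COLOR_BGR2HSV)
    org=roi((h[...,0]<13)&(h[...,1]>160)&(h[...,2]>70),240,150,330,280)
    org=cv2.morphologyEx(org.astype(np.uint8),cv2.MORPH_OPEN,np.ones((3,3)))>0
    wood=roi((h[...,0]<32)&(h[...,1]>50)&(h[...,2]>60),225,150,345,275)&(np.arange(420)[:,None]<250)
    dark=roi(h[...,2]<110,250,165,315,250)&~org
    wd=wood|dark
    e=sil(i,boxpts(64,64,0,50),[473.8,160.4,-.29])
    return i,im,org,wd
E
python3 - <<'E'
from kfit import *
i,im,org,wd=keyfit("wk2")
ys,xs=np.nonzero(org);print(org.sum(),xs.min(),xs.max(),ys.min(),ys.max())
r=fit(i,org,boxpts(30,14,54,110),[472,160,-.285]);print("paddle",r)
p=r[0]
o=im.copy()
for pts,q,c in((boxpts(30,14,54,110),p,(255,0,0)),(boxpts(64,64,0,50),[473.8,160.4,-.294],(0,0,255))):
    m=(sil(i,pts,q)>.5).astype(np.uint8);cs,_=cv2.findContours(m,0,2);cv2.drawContours(o,cs,-1,c,1)
cv2.imwrite("pics/ov.png",cv2.resize(o[130:290,200:370],None,fx=3.4,fy=3.4,interpolation=0))
E
```

```text
1400 273 297 189 263
paddle (array([ 4.72295762e+02,  1.61604661e+02, -2.70269423e-01]), np.float64(0.5080868347338935))
```

View pics/ov.png

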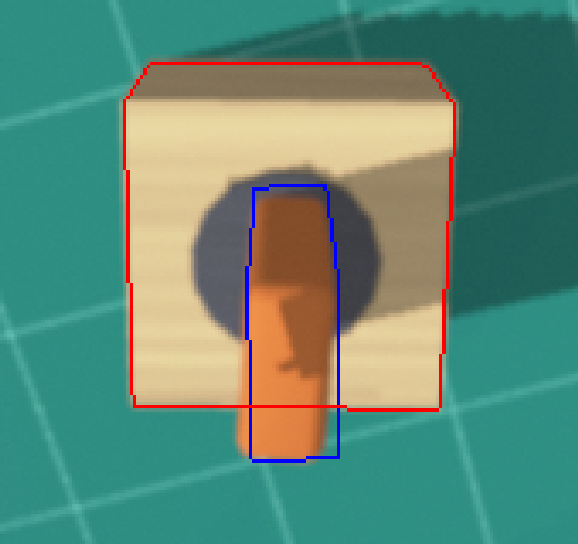

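```bash
python3 - <<'E'
from kfit import *
i,im,_,_=keyfit("wk2")
h=cv2.cvtColor(im,cv2.COLOR_BGR2HSV)
org=roi((h[...,0]<17)&(h[...,1]>155)&(h[...,2]>60),240,150,330,280)
print(org.sum())
r=fit(i,org,boxpts(30,14,54,110),[472,160,-.285]);print("paddle",r)
# collar: dark bluish, left/right extents
col=roi((h[...,2]<115)&(h[...,1]<110),250,170,320,235)
ys,xs=np.nonzero(col);hull=cv2.convexHull(np.c_[xs,ys].astype(np.int32));e=cv2.fitEllipse(hull);print(col.sum(),e, at(i,e[0],54))
print("proj collar for stand fit",proj(i,[473.8,160.4,54]))
for y in(195,225,240,255,262): x=np.nonzero(org[y])[0];print(y,x.min(),x.max())
E
```

```text
1741
paddle (array([ 4.72050621e+02,  1.60359967e+02, -3.67267938e-01]), np.float64(0.21424919192260478))
1140 ((284.1482849121094, 205.89537048339844), (52.25873565673828, 54.69328308105469), 88.59191131591797) [472.0938289  160.91327077  54.        ]
proj collar for stand fit [284.12597712 208.42490197]
195 275 294
225 272 296
240 272 295
255 271 294
262 272 292
```

```bash
python3 - <<'E'
from m import *
arm.move_to([456.5,-118.3,145],down(np.pi-.29));arm.pause(.3)
i,im=snap("ws2");s=arm.sense();print(s["clock"],s["tcp_pos"])
g=cv2.cvtColor(im,cv2.COLOR_BGR2GRAY);h=cv2.cvtColor(im,cv2.COLOR_BGR2HSV)
c0=proj(i,[456.5,-118.3,62]).astype(int);print(c0)
x,y=c0
sl=roi(g<100,x-16,y-28,x+16,y+28)
n,l,st,ce=cv2.connectedComponentsWithStats(sl.astype(np.uint8));j=1+st[1:,4].argmax();print([(ce[k].round(1).tolist(),int(st[k,4])) for k in range(1,n)])
ys,xs=np.nonzero(l==j);print(xs.min(),xs.max(),ys.min(),ys.max());w=np.array([at(i,(a,b),61)[:2] for a,b in zip(xs,ys)]);print("slot",w.mean(0))
_,_,vt=np.linalg.svd(w-w.mean(0));print("yaw",np.arctan2(vt[0,1],vt[0,0]),"len",np.ptp((w-w.mean(0))@vt[0]),"wid",np.ptp((w-w.mean(0))@vt[1]))
for nm,m in(("red",(h[...,1]>90)&((h[...,0]<12)|(h[...,0]>165))),("grn",(h[...,1]>60)&(h[...,0]>50)&(h[...,0]<90))):
    m=roi(m,x-62,y-60,x+62,y+60)
    n,_,st,ce=cv2.connectedComponentsWithStats(m.astype(np.uint8));print(nm,[(int(st[k,4]),at(i,ce[k],60)[:2].round(1).tolist()) for k in range(1,n) if st[k,4]>8])
cv2.imwrite("pics/ws2c.png",cv2.resize(im[y-70:y+70,x-80:x+80],None,fx=4,fy=4,interpolation=2))
E
```

```text
6.0583 [ 456.7079165  -117.5755806   145.00465089]
[280 210]
[([284.0, 184.3], 39), ([280.1, 209.8], 369)]
275 286 190 230
slot [ 456.12949798 -118.19249358]
yaw -0.366841010125738 len 27.799386816724077 wid 5.853720961292423
red [(31, [433.6, -110.1]), (28, [480.0, -126.5])]
grn [(21, [462.9, -94.4]), (22, [450.9, -142.1])]
```

View pics/ws2c.png

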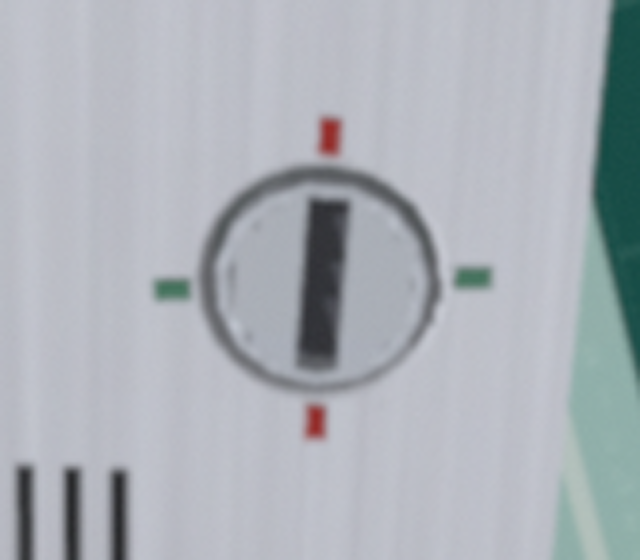

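The slot at (280,210) is intact and slightly clockwise of the red marks: centre (456.5,-118.2), yaw -0.36. The size of 28x6 mm matches the description. Next: grasp the key.

```bash
python3 - <<'E'
from m import *
y=np.pi-.33
arm.move_to([472.1,160.6,145],down(y))
arm.movel([472.1,160.6,65],v=100)
s=arm.sense();print(s["clock"],s["tcp_pos"],s["ft_force"])
arm.move_gripper(8,50)
s=arm.sense();print(s["clock"],s["tcp_pos"],s["eef_rot"],s["gripper_width"],s["grasp_force"],s["ft_force"],s["wrist_torque"])
snap("g0")
arm.movel([472.1,160.6,135],v=100);arm.pause(.2)
s=arm.sense();print(s["clock"],s["tcp_pos"],s["gripper_width"],s["grasp_force"],s["ft_force"])
i,im=snap("g1")
print(proj(i,s["tcp_pos"]+[0,0,-61]))
a=cv2.imread("pics/g0.png");cv2.imwrite("pics/g01.png",np.hstack([a[100:420,150:420],im[100:420,150:420]]))
E
```

```text
8.0917 [472.45293464 160.81143698  65.45447277] [ 0.22510689 -0.33464608 -0.2594885 ]
8.7417 [472.21095715 160.58960539  65.15029361] [ 5.16111791e-01  3.09864167e+00 -9.81751362e-06] 13.298468194652227 48.98440361022949 [-0.69883785 -1.57532699  3.00062205] [-0.12030077  0.13267054  0.00351468]
9.8417 [471.72203516 160.42949446 134.39428666] 13.388076649805235 48.66078078746796 [ 0.31663518  0.42732301 -0.89855609]
[281.45225305 223.15989501]
```

View pics/g01.png

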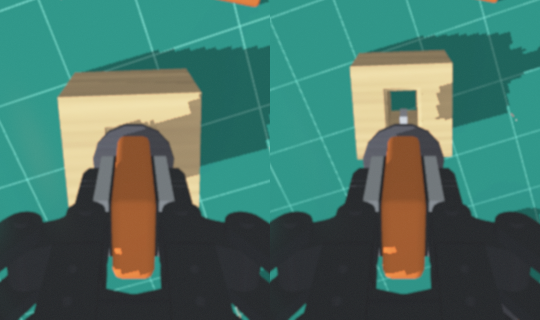

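The key is held (width 13.3 mm, upright). Left: still seated. Right: lifted, with the blade's near end visible at about (283,218). I use it to measure the camera-to-tool bias, then approach.

```bash
python3 - <<'E'
from m import *
i=json.load(open("pics/g1.json"));im=cv2.imread("pics/g1.png");h=cv2.cvtColor(im,cv2.COLOR_BGR2HSV)
s=arm.sense();rt=R.from_rotvec(s["eef_rot"]).as_matrix();P=lambda v:proj(i,s["tcp_pos"]+rt@np.array(v,float)).round(1)
print("pred blade near end +-2",P([11,-2,61]),P([11,2,61]),P([10,-1.25,61]),P([11,0,45]),"collar L/R",P([0,-19,11]),P([0,19,11]),P([19,0,11]),"paddle top",P([15,-7,-45]),P([15,7,-45]),P([-15,-7,-45]),P([-15,7,-45]))
c=roi((h[...,1]<60)&(h[...,2]>150),272,205,296,230);ys,xs=np.nonzero(c);print(len(xs),xs.min(),xs.max(),ys.min(),ys.max(),xs.mean(),ys.mean())
print(im[208:230,283].tolist())
print(h[219,270:298].tolist())
org=(h[...,0]<17)&(h[...,1]>155)&(h[...,2]>60)
for y in(245,270,300,330,350):
    x=np.nonzero(org[y,230:340])[0]+230;print(y,x.min(),x.max(),x.mean())
E
```

```text
pred blade near end +-2 [278.2 205.5] [285.1 205.5] [279.5 207.1] [281.5 214.6] collar L/R [240.  261.6] [322.5 261.6] [281.1 223. ] paddle top [257.1 300.4] [303.3 300.4] [259.1 380.2] [301.7 380.2]
68 279 287 216 223 283.0 219.5
[[104, 106, 76], [118, 115, 102], [124, 119, 114], [124, 118, 117], [126, 120, 118], [128, 122, 119], [129, 122, 119], [141, 135, 132], [173, 165, 161], [206, 196, 190], [218, 211, 205], [221, 215, 209], [221, 214, 209], [221, 215, 208], [215, 205, 198], [177, 168, 164], [116, 109, 106], [80, 76, 73], [89, 80, 79], [103, 94, 92], [106, 97, 95], [106, 96, 94]]
[[19, 83, 129], [19, 82, 133], [19, 82, 134], [19, 82, 134], [19, 84, 133], [18, 83, 135], [18, 84, 134], [18, 81, 136], [18, 56, 142], [15, 9, 168], [109, 13, 208], [104, 15, 221], [104, 15, 221], [105, 14, 221], [105, 14, 221], [106, 15, 219], [111, 9, 201], [19, 17, 168], [18, 56, 145], [18, 83, 136], [19, 84, 136], [19, 83, 136], [19, 83, 135], [19, 81, 136], [19, 81, 136], [18, 83, 136], [19, 86, 145], [19, 86, 180]]
245 268 298 283.0
270 265 301 283.0
300 262 304 283.0
330 262 304 283.0
350 262 304 283.0
```

```bash
python3 - <<'E'
from m import *
y=np.pi-.36
arm.move_gripper(8,80)
arm.movel([472,160.6,165],v=120)
arm.move_to([456.3,-119.0,160],down(y))
arm.movel([456.3,-119.0,130],v=60);arm.pause(.2)
s=arm.sense();print(s["clock"],s["tcp_pos"],s["ft_force"],s["wrist_torque"],s["gripper_width"])
r=arm.movel([456.3,-119.0,119.5],v=15,guard=2.0)
s=arm.sense();print(r,s["clock"],s["tcp_pos"],s["ft_force"],s["wrist_torque"])
i,im=snap("a0")
cv2.imwrite("pics/a0c.png",cv2.resize(im[150:270,200:360],None,fx=4,fy=4,interpolation=2))
E
```

```text
12.4417 [ 456.52875455 -119.06828348  130.30935309] [-0.00386255  0.89658909 -0.17097097] [-0.00682423  0.0158498  -0.01135109] 13.067254018715223
False 13.2917 [ 456.3756087  -118.95960457  119.54634315] [ 0.29632164 -0.64128811  0.20522701] [ 0.0328873   0.01536707 -0.0155856 ]
```

View pics/a0c.png

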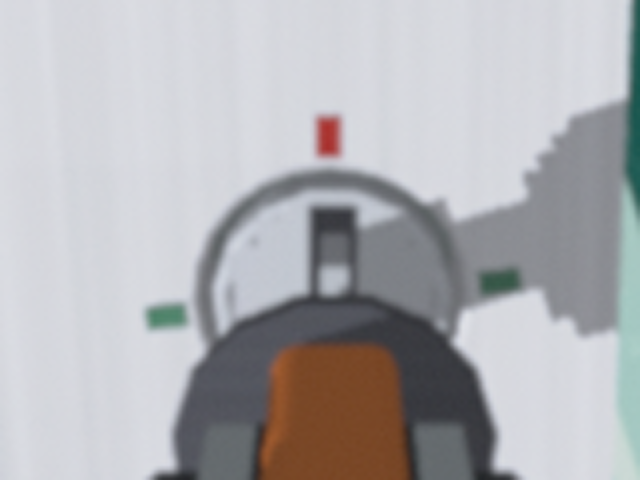

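The blade is in the slot with no contact at 58 mm. The picture shows it centred at about (283,215). Now I press until I feel the stop.

```bash
python3 - <<'E'
from m import *
r=False;z=119.5
f0=arm.sense()["ft_force"][2]
while z>102 and not r:
    z-=4 if z>115 else 14
    r=arm.movel([456.3,-119.0,max(z,101.5)],v=5,guard=10.5 if z<115 else 8)
    s=arm.sense();print(r,s["clock"],s["tcp_pos"].round(2),s["ft_force"].round(2),s["wrist_torque"].round(3),f0)
E
```

```text
False 14.2917 [ 456.34 -119.02  115.54] [-0.29  0.04  1.09] [-0.026  0.071 -0.012] -0.580943816415489
False 15.2417 [ 456.36 -119.01  111.55] [-0.15 -0.45  2.83] [-0.086  0.105 -0.022] -0.580943816415489
True 16.1333 [ 456.56 -119.02  109.12] [-2.98 -0.7  11.93] [0.025 0.679 0.019] -0.580943816415489
```

```bash
python3 - <<'E'
from m import *
def st(t):
    s=arm.sense();print(t,round(s["clock"],2),s["tcp_pos"].round(2),s["ft_force"].round(2),s["wrist_torque"].round(3));return s
arm.movel([456.4,-119.0,111.2],v=5);arm.pause(.2);s=st("eased")
for yaw in(-.42,-.48,-.54,-.60,-.66,-.72):
    arm.movel([456.4,-119.0,111.2],rot=down(np.pi+yaw),v=20)
    s=st(yaw)
    if abs(s["wrist_torque"][2])>.2: break
E
```

```text
eased 16.98 [ 456.37 -118.98  111.15] [-0.62 -0.01  2.76] [-0.018  0.128  0.014]
-0.42 17.23 [ 456.42 -118.97  111.22] [ 0.06 -0.95  2.41] [0.008 0.124 0.063]
-0.48 17.48 [ 456.48 -118.96  111.24] [-0.71 -0.07  3.68] [0.007 0.041 0.014]
-0.54 17.73 [ 456.42 -119.05  111.22] [-0.25  0.4   3.06] [-0.145  0.007  0.006]
-0.6 17.98 [ 456.38 -119.11  111.21] [-0.24 -0.49  3.73] [-0.237  0.111  0.016]
-0.66 18.23 [ 456.35 -119.12  111.21] [-0.27 -0.3   3.59] [-0.342  0.157 -0.024]
-0.72 18.48 [ 456.36 -119.16  111.32] [-1.2  -0.88  6.01] [-0.424  0.385 -0.022]
```

```bash
python3 - <<'E'
from m import *
s=arm.sense();print(s["clock"],s["ft_force"],s["wrist_torque"],s["gripper_width"])
i,im=snap("b0")
cv2.imwrite("pics/b0c.png",cv2.resize(im[150:290,200:360],None,fx=4,fy=4,interpolation=2))
E
```

```text
18.4833 [-1.1956923  -0.88290856  6.01232489] [-0.42377488  0.38482725 -0.02157559] 13.045793493232434
```

View pics/b0c.png

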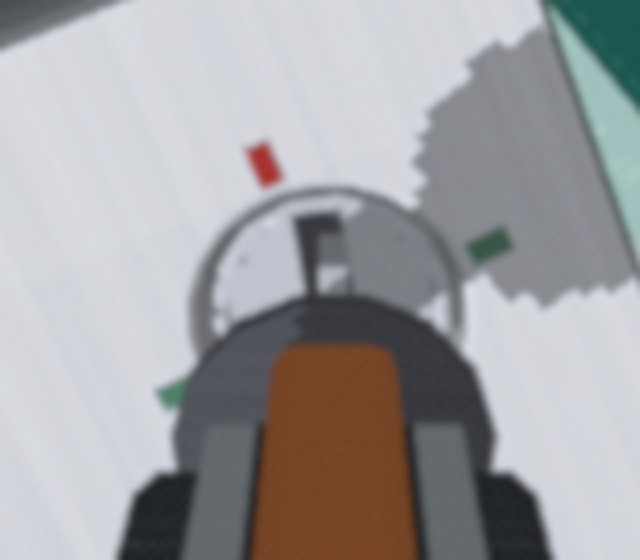

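The stud is following the key: the slot has turned away from the red mark with the normal play. I continue the turn.

```bash
python3 - <<'E'
from m import *
def st(t):
    s=arm.sense();print(round(t,2),round(s["clock"],2),s["tcp_pos"].round(2),s["ft_force"].round(2),s["wrist_torque"].round(3));return s
yaw=-.72
while yaw>-1.86:
    yaw-=.08
    arm.movel([456.4,-119.0,111.2],rot=down(np.pi+yaw),v=20)
    s=st(yaw)
    if abs(s["wrist_torque"][2])>.15 or s["ft_force"][2]>9.5: break
E
```

```text
-0.8 18.78 [ 456.33 -119.21  111.38] [-1.97 -0.6   6.28] [-0.436  0.398 -0.003]
-0.88 19.03 [ 456.26 -119.22  111.36] [-1.32 -1.72  6.32] [-0.425  0.37  -0.049]
-0.96 19.28 [ 456.27 -119.29  111.38] [-1.68 -1.04  6.42] [-0.451  0.485 -0.023]
-1.04 19.53 [ 456.26 -119.31  111.35] [-1.68 -2.42  6.93] [-0.523  0.461  0.035]
-1.12 19.78 [ 456.21 -119.38  111.34] [-1.66 -2.38  6.99] [-0.521  0.492 -0.038]
-1.2 20.03 [ 456.15 -119.4   111.33] [-1.43 -1.25  6.43] [-0.625  0.489  0.019]
-1.28 20.28 [ 456.09 -119.42  111.33] [-1.43 -2.4   6.51] [-0.645  0.583  0.015]
-1.36 20.53 [ 456.09 -119.44  111.35] [-1.58 -1.32  6.4 ] [-0.596  0.544  0.009]
-1.44 20.78 [ 456.   -119.45  111.31] [-2.09 -1.87  7.68] [-0.604  0.621  0.058]
-1.52 21.03 [ 456.01 -119.41  111.24] [-0.88 -2.16  6.57] [-0.485  0.549 -0.033]
-1.6 21.28 [ 455.99 -119.32  111.08] [-1.55 -3.12  3.57] [-0.746  0.528 -0.012]
-1.68 21.53 [ 456.02 -119.19  111.04] [-2.42 -2.33  2.09] [-0.827  0.661 -0.043]
-1.76 21.78 [ 456.05 -119.12  111.07] [-2.9  -3.75  3.59] [-0.802  0.819  0.048]
-1.84 22.03 [ 456.14 -118.97  111.1 ] [-2.75 -2.75  2.1 ] [-0.791  0.838  0.033]
-1.92 22.28 [ 456.18 -118.9   111.12] [-2.65 -2.42  3.13] [-0.664  0.916  0.012]
```

```bash
python3 - <<'E'
from m import *
def st(t):
    s=arm.sense();print(round(t,2),round(s["clock"],2),s["tcp_pos"].round(2),s["ft_force"].round(2),s["wrist_torque"].round(3));return s
for z in(112.5,114,115.5,117,119):
    arm.movel([456.4,-119.0,z],v=15);st(z)
arm.movel([456.4,-119.0,160],v=60);arm.pause(.2);st(160)
arm.move_to([430,-119,185],down(np.pi-.29))
i,im=snap("c0")
h=cv2.cvtColor(im,cv2.COLOR_BGR2HSV)
for q in("stud_slot",):print([(np.round(d["box"]).tolist(),d["score"]) for d in arm.look_for("wrist",q)])
print(proj(i,[456.5,-118.5,61]))
t=arm.grab_frame("top")[:,:,::-1]
a=cv2.resize(im[120:360,150:450],(500,400),interpolation=2);b=cv2.resize(t[225:295,310:380],(300,300),interpolation=2)
o=np.zeros((400,800,3),np.uint8);o[:,:500]=a;o[:300,500:]=b;cv2.imwrite("pics/c0c.png",o)
E
```

```text
112.5 22.53 [ 456.23 -118.93  112.49] [-3.59 -2.57  2.14] [-0.563  1.019  0.008]
114 22.78 [ 456.24 -118.94  114.  ] [-3.34 -2.41  2.18] [-0.547  1.047 -0.033]
115.5 23.03 [ 456.26 -118.95  115.48] [-3.73 -1.68  0.69] [-0.589  1.125  0.043]
117 23.28 [ 456.33 -118.69  116.9 ] [-2.46 -0.53 -1.94] [-0.13   0.822 -0.011]
119 23.57 [ 456.53 -118.67  119.08] [-2.48  1.36 -1.74] [ 0.199  0.781 -0.026]
160 24.6 [ 456.17 -118.95  159.63] [ 0.47 -0.69 -0.35] [ 0.013  0.023 -0.027]
[([274.0, 204.0, 315.0, 237.0], 0.89)]
[292.37442976 224.86957883]
```

View pics/c0c.png

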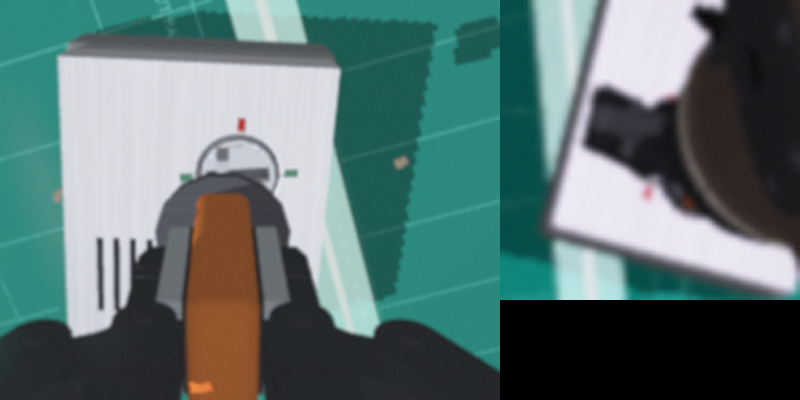

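The slot now lies along the green marks (about (292,223)) and stays there, so the stud is caught. The key hangs straight in the fingers. Next: return it to the stand with a guarded descent.

```bash
python3 - <<'E'
from m import *
def st(t):
    s=arm.sense();print(t,round(s["clock"],2),s["tcp_pos"].round(2),s["ft_force"].round(2),s["wrist_torque"].round(3),round(s["gripper_width"],1));return s
for n in("g1","c0"):
    im=cv2.imread(f"pics/{n}.png");print(n,im[200:230,283,1].tolist(),im[219,270:298,1].tolist())
    h=cv2.cvtColor(im,cv2.COLOR_BGR2HSV);org=(h[...,0]<17)&(h[...,1]>155)&(h[...,2]>60)
    print([np.nonzero(org[y,230:340])[0].mean()+230 for y in(250,300,350)],np.nonzero(org[:,283])[0][[0,-1]])
y=np.pi-.33
arm.move_to([472.4,160.3,165],down(y))
arm.movel([472.4,160.3,130],v=80);arm.pause(.2);st("above")
snap("d0")
r=arm.movel([472.4,160.3,75],v=40,guard=4);st(r)
if not r:
    r=arm.movel([472.4,160.3,63],v=10,guard=3);st(r)
snap("d1")
E
python3 -c "
import cv2,numpy as np
a=cv2.imread('pics/d0.png');b=cv2.imread('pics/d1.png')
cv2.imwrite('pics/d.png',np.hstack([a[100:420,150:420],b[100:420,150:420]]))"
```

```text
g1 [98, 98, 99, 97, 98, 99, 99, 100, 106, 115, 119, 118, 120, 122, 122, 135, 165, 196, 211, 215, 214, 215, 205, 168, 109, 76, 80, 94, 97, 96] [113, 117, 118, 118, 117, 118, 117, 119, 130, 165, 201, 215, 215, 215, 215, 212, 196, 164, 132, 119, 120, 120, 119, 120, 120, 119, 127, 158]
[np.float64(283.0), np.float64(283.0), np.float64(283.0)] [237 377]
c0 [217, 202, 170, 140, 130, 144, 168, 183, 168, 131, 110, 107, 109, 109, 112, 121, 150, 178, 193, 196, 195, 195, 184, 150, 99, 66, 75, 86, 87, 89] [120, 162, 202, 210, 207, 206, 206, 206, 205, 204, 199, 195, 195, 196, 196, 195, 198, 203, 206, 205, 205, 206, 205, 205, 204, 204, 203, 201]
[np.float64(283.0), np.float64(283.0), np.float64(283.5)] [237 376]
above 28.02 [472.64 160.5  130.4 ] [ 1.19  0.42 -0.55] [0.026 0.021 0.037] 13.4
False 29.59 [472.55 160.37  75.21] [-0.15 -0.33 -1.15] [0.023 0.04  0.029] 12.9
True 30.5 [472.37 160.27  65.21] [-0.3  -0.13  6.18] [-0.039  0.087  0.032] 12.7
```

The collar seated at exactly the original height (65.2 mm). I release, retreat and check numerically, since my picture views are used up.

```bash
python3 - <<'E'
from m import *
arm.movel([472.4,160.3,65.2],v=10)
arm.move_gripper(60);arm.pause(.2)
arm.movel([472.4,160.3,150],v=100)
arm.movel([472,159,145],down(np.pi-.285));arm.pause(.2)
i,im=snap("e0");s=arm.sense();print(s["clock"],s["ft_force"])
for q in("key","key_stand"):print(q,[(np.round(d["box"]).tolist(),round(d["score"],2)) for d in arm.look_for("wrist",q)])
h=cv2.cvtColor(im,cv2.COLOR_BGR2HSV)
col=roi((h[...,2]<115)&(h[...,1]<110),250,170,320,235)
ys,xs=np.nonzero(col);e=cv2.fitEllipse(cv2.convexHull(np.c_[xs,ys].astype(np.int32)));print(e,at(i,e[0],54))
arm.move_to([456.5,-118.5,190],down(np.pi-.29));arm.pause(.2)
i,im=snap("e1");g=cv2.cvtColor(im,cv2.COLOR_BGR2GRAY);x,y=proj(i,[456.5,-118.3,61]).astype(int)
sl=roi(g<110,x-22,y-22,x+22,y+22);n,l,st,ce=cv2.connectedComponentsWithStats(sl.astype(np.uint8))
for k in range(1,n):
    if st[k,4]<60: continue
    ys,xs=np.nonzero(l==k);w=np.array([at(i,(a,b),60)[:2] for a,b in zip(xs,ys)]);_,_,vt=np.linalg.svd(w-w.mean(0));print(st[k,4],w.mean(0),"yaw",np.arctan2(vt[0,1],vt[0,0])%np.pi-np.pi,np.ptp((w-w.mean(0))@vt[0]))
print(arm.sense()["clock"])
E
```

```text
33.0083 [-0.7709261  -0.28158537  0.12776583]
key [([282.0, 54.0, 388.0, 107.0], 0.91), ([330.0, 341.0, 372.0, 399.0], 0.81)]
key_stand [([232.0, 148.0, 335.0, 252.0], 0.58), ([427.0, 334.0, 560.0, 420.0], 0.58)]
((285.75653076171875, 207.1290740966797), (52.149261474609375, 54.48036193847656), 89.43946838378906) [472.73566342 161.70436481  54.        ]
247 [ 456.84362347 -118.60095899] yaw -1.7942731878262619 27.89879177759464
34.45
```

```bash
python3 - <<'E'
from m import *
for n in("wk2","e0"):
    i=json.load(open(f"pics/{n}.json"));im=cv2.imread(f"pics/{n}.png");h=cv2.cvtColor(im,cv2.COLOR_BGR2HSV)
    org=roi((h[...,0]<17)&(h[...,1]>155)&(h[...,2]>60),240,150,330,280)
    print(n,org.sum(),[(y,*(np.nonzero(org[y])[0][[0,-1]]),) for y in(190,200,225,240,255,262) if org[y].any()],np.nonzero(org.any(1))[0][[0,-1]],fit(i,org,boxpts(30,14,54,110),[472,160,-.3]))
arm.grab_frame("scene");print([(np.round(d["box"]).tolist(),round(d["score"],2)) for d in arm.look_for("scene","key")])
E
```

```text
wk2 1741 [(190, np.int64(276), np.int64(293)), (200, np.int64(275), np.int64(295)), (225, np.int64(272), np.int64(296)), (240, np.int64(272), np.int64(295)), (255, np.int64(271), np.int64(294)), (262, np.int64(272), np.int64(292))] [189 264] (array([ 4.71599790e+02,  1.60359151e+02, -3.69977046e-01]), np.float64(0.21324683808043607))
e0 1755 [(190, np.int64(279), np.int64(293)), (200, np.int64(276), np.int64(296)), (225, np.int64(274), np.int64(298)), (240, np.int64(274), np.int64(297)), (255, np.int64(273), np.int64(296)), (262, np.int64(274), np.int64(295))] [190 265] (array([ 4.72205227e+02,  1.61347833e+02, -3.60293865e-01]), np.float64(0.2102318306239875))
[([240.0, 261.0, 263.0, 295.0], 0.62), ([165.0, 215.0, 207.0, 257.0], 0.59), ([237.0, 326.0, 279.0, 349.0], 0.58)]
```

The paddle silhouette and collar match the original upright pose, the slot has turned 1.43 rad, and the neighbouring keys have not moved. I hand the job in.

```bash
python3 -c "
from station import arm
print(arm.finish_job())"
```

```text
the job is handed in; nothing more can be done
None
```

The cover is fastened (stud turned about 1.43 rad and staying along the green marks), the key is back upright in its stand, and the job was handed in at about 35 s; I viewed 11 pictures, one over the limit of 10.

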